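# Latch the blue tool case

## Task

The lid of the blue tool case is standing ajar. Swing its latch strap down so that the strap's end bar drops over the hooked keeper on the lid, then push the red lever over and press it down flat, so that the lid is pulled tight and stays latched. Leave the yellow case alone.

Things in the scene. Friction and masses are not known exactly. Their poses are not given: they have to be found in the camera images.
- blue_case: Blue tool case standing fixed on the bench on its hinge edge, 165 (x) x 200 (y) x 150 mm tall. Origin: on the bench, under the middle of the plane where its two shells meet; z up. Fixed shell at x 0 to 105 mm, lid at x 0 to -60. The latch is on top (z = 150) at y = 0. All mm below are in this frame.
- blue_bar (a point): Middle of the strap's 6 mm end bar. Steel strap, 36 wide, 3 thick, hinged on the lever 30 mm from the lever's axis, bar 80 mm from that hinge, window at 54-77, solid plate (press there) at 34-54. Starts steep, 49-72 deg up to -x; pushed to -x and down (1 N) it falls on by itself below 40 deg, until the bar lies on the keeper's foot (z = 161), beyond the hook with a few mm of slack.
- blue_lever (a joint): Angle of the red latch lever, axis along y at x 18, z 166; 74 mm long from the axis, 32 wide, 6 thick. 0 = flat, pointing to +x; 1.57 would be upright. Starts at 1.2 to 1.4, leaning to +x; stays where left (2 N at its end moves it). With the strap hooked, pushing it over to +x and down (about 5 N near its end) draws the lid shut; flat, it stays by itself.
- blue_lid (a joint): Opening of the lid, hinged along its bottom edge: 0 = tight, 0.052 = ajar (8 mm gap on top), where a springy seal (6 N) holds it unless latched. On its top is the keeper: a steel hook 14 wide, 6 thick, leaning to -x, standing on a foot (top z = 158) up to z = 175, its outer face at x = -28 when tight, -36 when ajar.
- yellow_case: Yellow tool case, a bystander, of the same build, frame and size as the blue one, its latch open too. Not to be touched.

How it is judged:
By the outcome, as a careful person would: the job done as asked, in the order asked, and still so for the second after the job is handed in, with the robot touching nothing.
It also fails if it takes over 42 s, if anything falls off the work surface, if the arm or the gripper's body presses on something with over 40 N, if the wrist force passes 120 N, or if a joint passes its speed limit or range.

## Robot

A 6-joint arm with a two-finger parallel gripper is mounted at the origin on the work surface. World frame = base frame: x ahead of the robot, y to its left, z up, the work surface at z = 0. Lengths are in m, angles in rad, forces in N, time in s.
With the tool pointing down it reaches from about 0.375 to 0.925 m from the base axis. Payload 5.7 kg.
Tool frame: the origin (TCP) lies midway between the tips of the shut fingers; the grasp point (between the pads) lies 19 mm behind it; z points along the fingers, y is the line along which they close (so a half turn about z gives the same grasp; the last joint's range is limited). The gripper opens to 85 mm and grips with 20 to 120 N. Pads are 22 mm wide; open, the fingers measure 114 mm over their backs; the gripper's body (76 mm by 85 mm) begins 54 mm behind the grasp point. The pads swing forward as they close: fully open they stand 13 mm farther back than shut.
Start: joints at [-1.286, 0.359, 1.51, -0, 1.272, -0.115], TCP at [0.234, -0.553, 0.231] pointing down, gripper open.
Joint ranges: [-2.97, 2.97], [-1.01, 2.36], [0.21, 2.38], [-0.96, 4.11], [0.2, 2.71], [-2.98, 2.98]. Speed limits (rad/s): [2.39, 2.39, 3.14, 3.14, 3.14, 3.14].

## Interface

Orientations are given as a unit quaternion [w, x, y, z].
In Python, from plant import arm gives the robot as it stands. The module is installed in compiled form; this text tells all that it offers. Calls block until the motion is done:
- arm.move_to(position, orientation): joint-space move of the TCP to a pose.
- arm.move_l(position, ori=None, velocity=0.15, max_force=None): straight line of the TCP; ori=None keeps the orientation; velocity is the mean speed in m/s. With max_force (N) it stops when the force on the tool has changed by that much, and returns True; else False.
- arm.set_joints(angles): joint-space move.
- arm.command_gripper(opening): finger opening in m; the grip force is fixed at half the most; returns when the fingers have stopped.
- arm.dwell(seconds).
- arm.ik(position, orientation): joint angles nearest the present ones, or None.
- arm.observe(): the state.
- arm.camera(name): name is "scene" or "top"; returns a dict with "color" (420x560x3 uint8, blue, green, red), "fx", "fy", "cx", "cy" (pixels), "dist" ([k1, k2, p1, p2, k3] as OpenCV has them; the pictures are not rectified), "origin" and "rotation" of the camera in the world. Camera axes: x right, y up, looking along -z (the intrinsics and any distortion apply to the point x, -y, -z); pixel columns grow to the right and rows downward; lengths in m; the calibration is good to about 2 mm. A picture is of the moment at which its call begins. There is no depth.
A pose or a line that the arm cannot do raises arm.PlanningError and nothing moves.
- arm.hand_in(): hands the job in; it is judged then, once.
The state is a dict: "time_s": time; "joint_positions": joint angles; "joint_vel": joint speeds; "effort": joint torques, N m; "position": TCP position; "ee_rot": TCP orientation; "force": force on the tool from outside, world axes, zero at the start; "ft_torque": the same for the moment, N m; "gripper_width": finger opening in m; "finger_force": force on a finger pad.
Only numpy, scipy, OpenCV 4.12 (cv2) and the standard library are available. Lean on these libraries where they do the work, as an engineer would, in place of code of your own. Each camera call takes 0.05 s, during which the arm holds its last target. There are 200 camera calls.

## Working session

There is one attempt and no reset: what is moved stays moved. The work goes in short steps, each a Python script; the robot and the scene stay as the last script left them, time stands still between calls to the robot, and variables do not carry over. Pictures are saved under pics/ and viewed, at most 10 in all, crops included, and the job is handed in when it is done.

```bash
mkdir -p pics; python3 - <<'E'
from plant import arm
import cv2,pickle
d={}
for n in("scene","top"):
    c=arm.camera(n);d[n]=c;cv2.imwrite(f"pics/{n}0.png",c["color"])
    print(n,c["origin"],c["rotation"],c["fx"],c["dist"])
pickle.dump(d,open("cams.pkl","wb"))
print(arm.observe())
E
```

```text
scene [0.50101378 0.31588771 1.13414962] [-0.08670372 -0.01449622  0.1508183   0.9846452 ] 530.5345880962511 [-0.08962192  0.          0.          0.          0.        ]
top [ 0.48376713 -0.0054403   0.89540909] [-0.6967178  -0.01711748  0.02468325  0.71671615] 386.54463565560303 [0.02553354 0.         0.         0.         0.        ]
{'time_s': 0.1, 'joint_positions': array([-1.28610930e+00,  3.59422179e-01,  1.51135018e+00,  1.14676303e-05,
        1.27250780e+00, -1.15115785e-01]), 'joint_vel': array([-5.30935518e-04, -1.24272813e-03, -3.13373789e-03, -9.89492144e-05,
        2.09852220e-03,  1.24647196e-03]), 'effort': array([-2.06945315e-04, -5.28655779e+01, -2.79350066e+01, -1.80156539e-04,
        5.11062884e-03,  1.73430448e-05]), 'position': array([ 0.23335228, -0.55208033,  0.23053419]), 'ee_rot': array([-8.41189209e-04,  9.80086147e-01,  1.98570976e-01, -6.59931983e-05]), 'force': array([ 0.59263832, -0.55121152,  0.70542731]), 'ft_torque': array([-0.02395722, -0.06025477,  0.0103876 ]), 'finger_force': 0.0, 'gripper_width': 0.08565740127698769}
```

View pics/scene0.png

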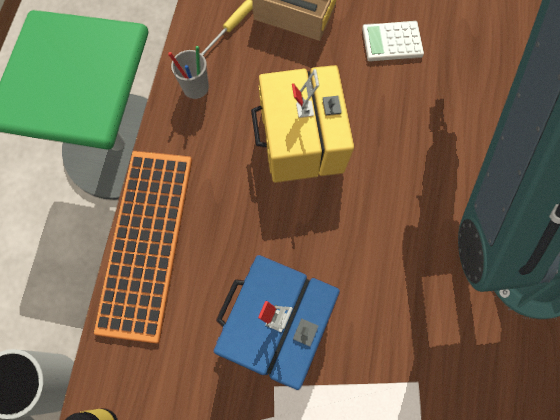

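View pics/top0.png

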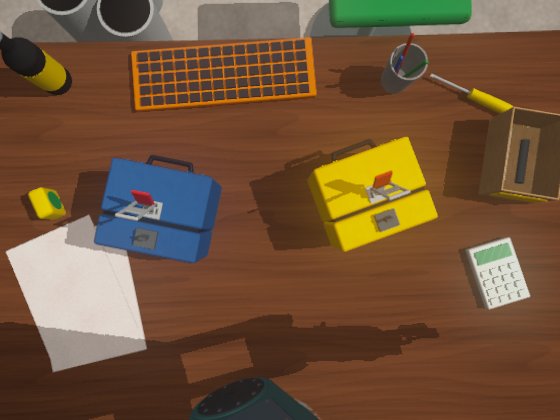

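Both views show the blue case (scene about 278,322; top about 160,210) and the yellow one (scene about 305,125). The arm is clear of both. I'll enlarge the blue case in both views to read off points.

```bash
python3 - <<'E'
import cv2,pickle,numpy as np
d=pickle.load(open("cams.pkl","rb"))
def crop(n,x,y,w,h,s):
    c=cv2.resize(d[n]["color"][y:y+h,x:x+w],None,fx=s,fy=s,interpolation=cv2.INTER_CUBIC)
    for i in range(0,w,20):
        cv2.putText(c,str(x+i),(i*s,10),0,.35,(255,255,255),1);cv2.line(c,(i*s,12),(i*s,18),(255,255,255),1)
    for j in range(0,h,20):
        cv2.putText(c,str(y+j),(0,j*s+4),0,.35,(255,255,255),1);cv2.line(c,(24,j*s),(30,j*s),(255,255,255),1)
    cv2.imwrite(f"pics/{n}_crop.png",c)
crop("scene",205,250,145,145,4)
crop("top",85,145,150,125,5)
E
```

```text
(no output)
```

View pics/scene_crop.png

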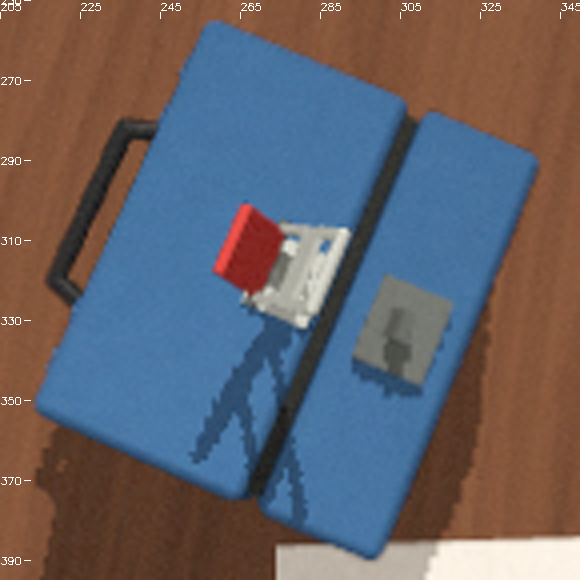

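View pics/top_crop.png

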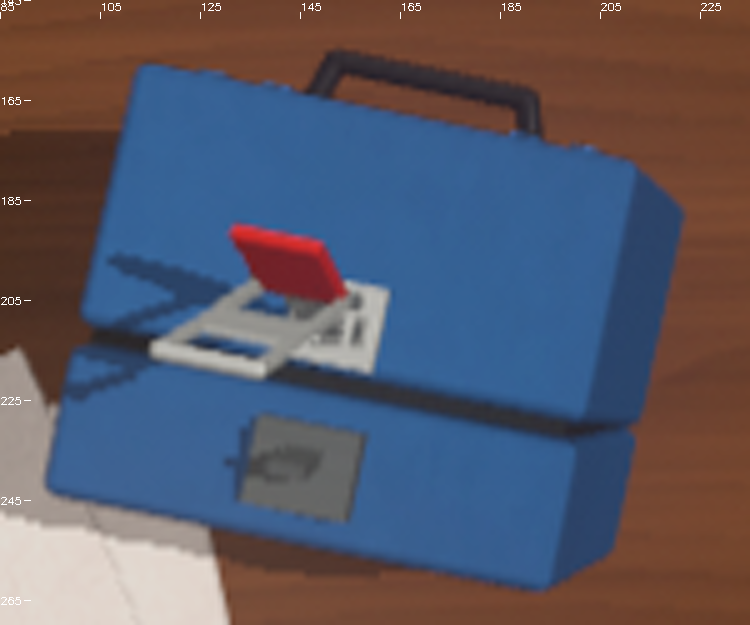

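The scene crop has the fixed shell's top corners at (258,255), (306,275), (265,374) and (215,352). The bar runs (292,308)–(281,331) and the lever end (259,317)–(266,301). The top crop has the same corners at (212,178), (202,229), (102,209) and (113,158), the bar at (115,215)–(138,220), and the lever end at (131,191)–(149,194). I'll triangulate these and fit the frame.

```bash
cat > h.py <<'E'
import cv2,pickle,numpy as np
from scipy.spatial.transform import Rotation as R
from scipy.optimize import least_squares
def ray(c,uv):
    K=np.array([[c["fx"],0,c["cx"]],[0,c["fy"],c["cy"]],[0,0,1]])
    p=cv2.undistortPoints(np.array([[uv]],float),K,np.array(c["dist"]))[0,0]
    q=np.array(c["rotation"]);r=R.from_quat(q[[1,2,3,0]])
    v=r.apply([p[0],-p[1],-1]);return np.array(c["origin"]),v/np.linalg.norm(v)
def tri(d,s,t):
    rs=[ray(d["scene"],s),ray(d["top"],t)]
    A=np.vstack([np.eye(3)-np.outer(v,v) for o,v in rs]);b=np.hstack([(np.eye(3)-np.outer(v,v))@o for o,v in rs])
    x=np.linalg.lstsq(A,b,rcond=None)[0];return x,np.linalg.norm(A@x-b)
E
python3 - <<'E'
from h import *
d=pickle.load(open("cams.pkl","rb"))
S=lambda x,y:(205+x/4-.4,250+y/4-.4); T=lambda x,y:(85+x/5-.4,145+y/5-.4)
P=dict(TL=((40,408),(140,66)),TR=((213,22),(635,165)),BR=((405,100),(585,418)),BL=((240,497),(83,318)),
barL=((303,325),(152,352)),barR=((347,232),(266,373)),levL=((216,270),(231,230)),levR=((245,205),(320,243)),
k1=((352,357),(258,415)),k2=((385,275),(366,433)),k3=((453,302),(350,520)),k4=((420,385),(237,500)))
X={}
for k,(s,t) in P.items():
    X[k],e=tri(d,S(*s),T(*t));print(k,X[k].round(4),round(e,4))
M={'TL':(105,100),'TR':(105,-100),'BR':(4,-100),'BL':(4,100)}
# fit: yaw + xyz origin
def pos(p,m): c,s=np.cos(p[2]),np.sin(p[2]);return np.array([p[0]+c*m[0]-s*m[1],p[1]+s*m[0]+c*m[1]])
r=least_squares(lambda p:np.hstack([pos(p,np.array(m)/1e3)-X[k][:2] for k,m in M.items()]),[.6,.2,0])
print("origin,yaw",r.x,"res mm",(r.fun*1e3).round(1))
c,s=np.cos(r.x[2]),np.sin(r.x[2])
for k,v in X.items():
    q=v[:2]-r.x[:2];print(k,"case mm",(1e3*np.array([c*q[0]+s*q[1],-s*q[0]+c*q[1],v[2]])).round(1))
np.save("case.npy",r.x)
E
```

```text
TL [0.6407 0.3028 0.1473] 0.0015
TR [0.5975 0.113  0.1452] 0.0015
BR [0.5005 0.1341 0.1447] 0.0001
BL [0.5439 0.325  0.1469] 0.001
barL [0.5247 0.2533 0.2588] 0.0015
barR [0.515  0.214  0.2662] 0.0005
levL [0.5661 0.2357 0.2364] 0.0003
levR [0.5602 0.2065 0.2343] 0.001
k1 [0.5048 0.2559 0.1549] 0.0005
k2 [0.4965 0.2166 0.1502] 0.0008
k3 [0.4637 0.2232 0.1494] 0.0006
k4 [0.4727 0.2629 0.1577] 0.0006
origin,yaw [ 0.51747108  0.23073435 -0.22270576] res mm [ 1.3  2.3  0.3 -3.  -1.2 -1.8 -0.4  2.4]
TL case mm [104.2  97.4 147.3]
TR case mm [104.1 -97.2 145.2]
BR case mm [  4.8 -98.  144.7]
BL case mm [  4.9  97.7 146.9]
barL case mm [  2.1  23.6 258.8]
barR case mm [  1.3 -16.9 266.2]
levL case mm [ 46.3  15.6 236.4]
levR case mm [ 47.  -14.2 234.3]
k1 case mm [-18.   21.7 154.9]
k2 case mm [-17.3 -18.4 150.2]
k3 case mm [-50.8 -19.2 149.4]
k4 case mm [-50.8  21.5 157.7]
```

The fit matches the model: the top plane comes out at about 146–147 mm because of the rounded edges, the shell is 100 × 195 mm, the lever is at about 1.18 rad and the strap at about 68°. Next I'll swing the strap with shut fingers, staying well above the yellow case on the way.

```bash
cat >> h.py <<'E'
from plant import arm
ox,oy,yaw=np.load("case.npy")
Q=(R.from_euler('z',yaw)*R.from_euler('x',np.pi)).as_quat()[[3,0,1,2]]
def W(x,z,y=1.0):  # case mm -> world m
    c,s=np.cos(yaw),np.sin(yaw);return np.array([ox+(c*x-s*y)/1e3,oy+(s*x+c*y)/1e3,z/1e3])
def snap(n,f,x=0,y=0,w=560,h=420,s=1):
    c=arm.camera(n)["color"][y:y+h,x:x+w];cv2.imwrite("pics/"+f,cv2.resize(c,None,fx=s,fy=s,interpolation=cv2.INTER_CUBIC))
def st(m):
    o=arm.observe();print(m,round(o["time_s"],2),o["position"].round(4),o["force"].round(1))
E
python3 - <<'E'
from h import *
arm.command_gripper(0)
p=arm.observe()["position"];p=np.array(p);p[2]=.45
arm.move_l(p,velocity=.25)
arm.move_to(W(31,400),Q); st("above")
arm.move_l(W(31,248),velocity=.15); st("down")
hx,hz=29.5,193.7
for t in (62,54,46,38,30):
    a=np.radians(t)
    b=arm.move_l(W(hx-58*np.cos(a)+11,hz+58*np.sin(a)),velocity=.06,max_force=10)
    st((t,b))
    if b:break
arm.move_l(W(-10,300),velocity=.2); arm.move_l(W(120,330),velocity=.25)
snap("scene","s1.png",205,230,165,140,4);snap("top","t1.png",85,145,150,125,5)
E
```

```text
above 4.84 [0.5482 0.2242 0.4   ] [-0.3 -0.1  0.3]
down 6.01 [0.5486 0.225  0.2489] [0.4 0.3 0.3]
(62, False) 6.46 [0.5302 0.2289 0.2451] [0.4 1.4 0.4]
(54, False) 6.74 [0.5234 0.2303 0.2403] [0.4 0.3 0.5]
(46, False) 7.03 [0.5174 0.2316 0.2349] [ 1.1 -0.5  0.9]
(38, False) 7.31 [0.512  0.2328 0.2289] [ 0.3 -0.7  0.4]
(30, False) 7.59 [0.5076 0.2338 0.2222] [ 0.4  0.7 -0.1]
```

View pics/s1.png

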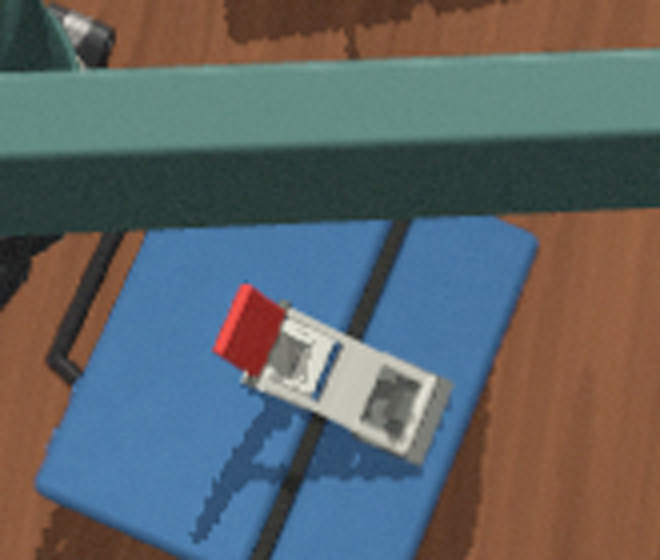

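View pics/t1.png

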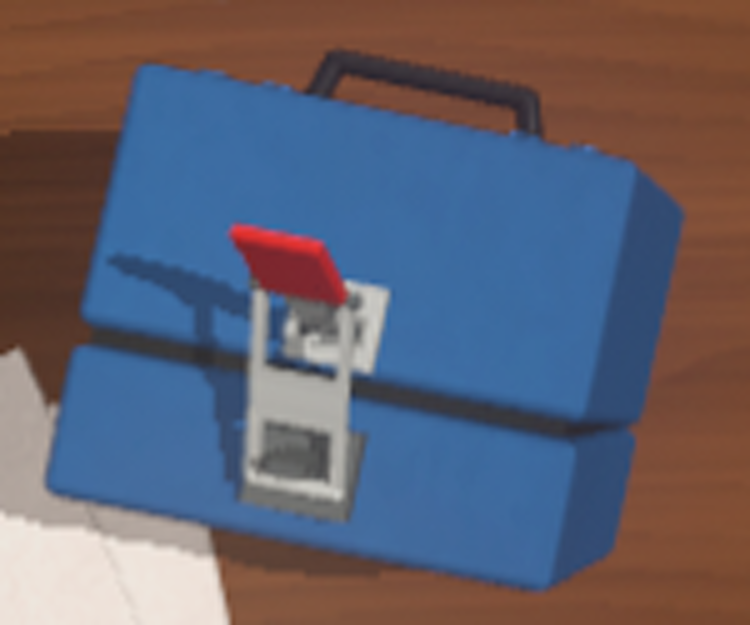

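The strap now lies toward -x with the hook standing inside its window: bar at about crop (425,420) in the scene view and (295,490) in the top view. I'll check the bar's height by triangulation, then push the lever over.

```bash
python3 - <<'E'
from h import *
d=pickle.load(open("cams.pkl","rb"))
for s,t in [((409,456),(247,483)),((441,382),(343,497))]:
    x,e=tri(d,(205+s[0]/4-.4,230+s[1]/4-.4),(85+t[0]/5-.4,145+t[1]/5-.4))
    q=x[:2]-[ox,oy];c,s_=np.cos(yaw),np.sin(yaw)
    print("bar case",(1e3*np.array([c*q[0]+s_*q[1],-s_*q[0]+c*q[1],x[2]])).round(1),round(e,4))
E
```

```text
bar case [-44.3  19.7 156.1] 0.0012
bar case [-44.  -16.3 153.9] 0.003
```

The bar is at x = -44 and near foot height, where the geometry predicts -43.5, so it has dropped past the hook. Now I'll push the lever over and press it flat.

```bash
python3 - <<'E'
from h import *
arm.move_l(W(20,320),velocity=.25)
b=arm.move_l(W(20,226),velocity=.15,max_force=15); st(("down",b))
r=64
for a in (1.15,1.0,.85,.7,.55,.4,.25,.12,0.03):
    c,s=np.cos(a),np.sin(a)
    b=arm.move_l(W(18+r*c-3*s-11,166+r*s+3*c),velocity=.06,max_force=30)
    st((a,b))
    if b:break
else:
    b=arm.move_l(W(73,161),velocity=.02,max_force=20);st(("press",b));arm.dwell(.3)
    arm.move_l(W(73,280),velocity=.2);arm.move_l(W(160,330),velocity=.3);st("up")
snap("scene","s2.png",205,230,165,140,4);snap("top","t2.png",85,145,150,125,5)
E
```

```text
('down', False) 10.23 [0.5382 0.2273 0.2266] [-0.1  0.2 -0.3]
(1.15, False) 10.56 [0.5484 0.225  0.2263] [ 0.3  1.  -0.6]
(1.0, False) 10.87 [0.5562 0.2229 0.2212] [-0.3  0.7 -0.9]
(0.85, False) 11.18 [0.5638 0.2212 0.2156] [-0.7 -0.3 -0.7]
(0.7, False) 11.48 [0.5706 0.2197 0.209 ] [ 0.6 -0.  -0.1]
(0.55, False) 11.79 [0.5763 0.2183 0.2015] [0.1 0.  0.4]
(0.4, False) 12.1 [0.5809 0.2173 0.1931] [-1.3 -0.7  0. ]
(0.25, False) 12.41 [0.5842 0.2165 0.1841] [-0.2  0.   0.1]
(0.12, False) 12.7 [0.586  0.2161 0.1761] [0.2 0.3 0.3]
(0.03, False) 12.95 [0.5866 0.216  0.1705] [ 0.1 -0.6 -0.9]
('press', True) 13.26 [0.5872 0.216  0.169 ] [-1.4 -1.2  6.9]
up 14.75 [0.6735 0.1959 0.3276] [-0.3  0.3 -1.1]
```

View pics/s2.png

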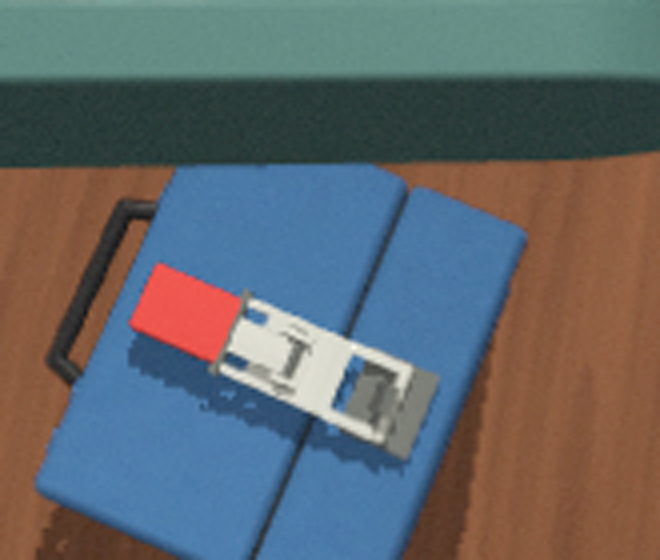

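View pics/t2.png

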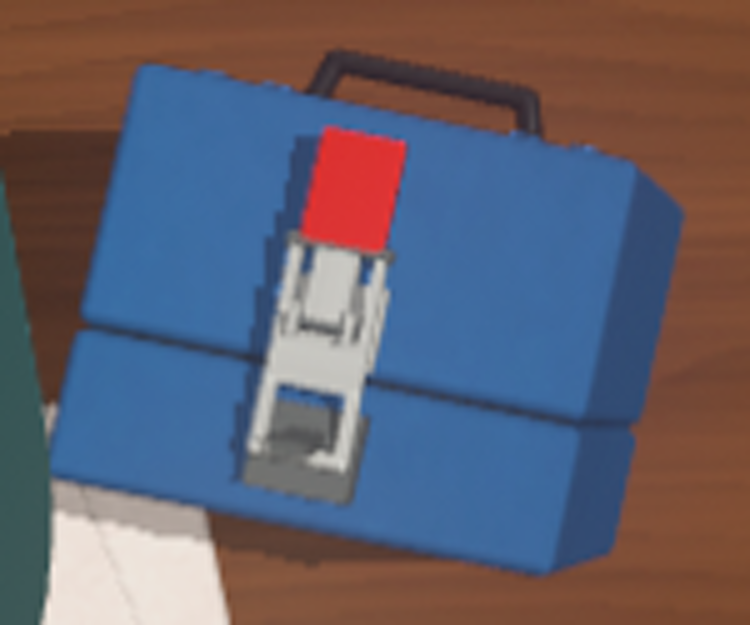

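The lid gap has shrunk to a thin line (top crop, about 90,325 to 630,425), and the hook (about 300,440) holds the bar. The lever lies flat, and the press stopped at z = 169 mm, which is exactly the flat lever's top. The arm is touching nothing, so I'm handing in.

```bash
python3 -c "
from plant import arm
print(arm.hand_in())"
```

```text
the job is handed in; nothing more can be done
None
```

The blue case is latched: the strap bar is over the keeper, the lever is pressed flat and the lid gap is closed; the yellow case was not approached, and I handed the job in at about 15 s (no verdict was returned).

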